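# Count three bearing balls into the pot with a click dispenser

### The job

Take the green pot out of its wooden cradle and stand it under the spout of the ball dispenser, slid home against the stop (there is no room for a hand over it there, but its black handle sticks out). Then turn the red paddle knob clockwise by exactly three clicks, so that three steel balls drop into the pot and the rest stay in the dispenser. Leave the pot there with the knob resting in its click, and do not knock the oil can or mug about.

Things in the scene. Friction and masses are not known exactly. Their poses are not given: they have to be found in the camera images.
- dispenser: Ball dispenser, fixed, 112 x 112 mm, 217 mm high. Origin on the bench under the vertical knob axis. A grey column (own x from -7 to +56 mm) carries an aluminium plate 112 mm square, underside 86 mm above the bench; above it a clear drum with an orange eight-bladed paddle wheel, a clear feed tube and a round blue lid. Its overhanging front leaves a lane below for the pot.
- spout (a point): Centre of the lower end of the black spout, at (-40, 0, 80.5) mm in the dispenser's frame; outside 35 mm, bore 29 mm. The pot belongs upright right under it.
- lane_mouth (a point): On the bench in the middle of the lane's open end, at (-40, -56, 0) mm in the dispenser's frame, under the plate's edge. The lane runs along the dispenser's +y from here, 66 mm wide, between the column (86 mm high) and a low front rail (14 mm high, 6 mm thick, y from -48 to +38 mm).
- lane_stop (a point): Middle of the face of the lane's end stop, a grey wall 50 mm high, at (-40, 30, 25) mm in the dispenser's frame. A pot slid along the lane until it touches the stop stands within 1.5 mm of right under the spout along the lane, and within 4 mm across it.
- rotor (a joint): Turn of the red knob and paddle wheel in rad, 0 at the start, grows clockwise seen from above. A sprung roller clicks it into rest every pi/4 (45 degrees); up to halfway it resists (about 0.1 N m), beyond that it pulls on and snaps to the next rest by itself when let go. Each click drops one ball when about three quarters done.
- knob_grip (a point): Grip point in the red knob on the vertical axis, 215 mm above the bench. The knob is a bar 52 mm long, 12 mm wide, its top at 217 mm. The bar runs along this point's x axis (at 0, the dispenser's x), a white dot at its +x end; the bar's yaw = dispenser's yaw - rotor angle. It stands on a black disc (radius 20 mm, top 192 mm), over the blue lid (radius 56 mm, top 185 mm).
- pot: Green collecting pot, 220 g. Origin at the centre of its underside. Round body 58 mm across up to 36 mm, shoulder to 44 mm, straight neck 46 mm across (40 mm bore) up to 74 mm. A black straight handle, 12 mm wide and 14 mm high (22 to 36 mm above the pot's underside), sticks out along the pot's -y to 133 mm from its axis; an end bead 17 mm thick starts at 125 mm.
- pot_neck (a point): Centre of the pot's mouth, 74 mm above its underside.
- pot_handle (a point): Grip point on the handle, 118 mm from the pot's axis along its -y, 29 mm above its underside. With the pot under the spout this lies 62 mm outside the dispenser's plate.
- cradle: Wooden cradle, fixed, 100 mm wide (x), y from -143 to +43 mm about the origin, 44 mm high, floor 6 mm. Its well, 68 mm wide, holds the pot at the origin (pot's underside 6 mm above the bench, same yaw), and a 28 mm wide slot along -y takes the handle, too narrow for fingers; the pot can only be lifted out straight up by at least 45 mm, by its neck.
- ball_1_center (a point): Centre of steel ball 1 of 5, 16 mm across, 17 g. It lies in the paddle wheel and drops at click 1.
- ball_2_center (a point): Centre of steel ball 2 of 5, 16 mm across, 17 g. Stacked in the feed tube, it would drop at click 2.
- ball_3_center (a point): Centre of steel ball 3 of 5, 16 mm across, 17 g. Stacked in the feed tube, it would drop at click 3.
- ball_4_center (a point): Centre of steel ball 4 of 5, 16 mm across, 17 g. Stacked in the feed tube, it would drop at click 4.
- ball_5_center (a point): Centre of steel ball 5 of 5, 16 mm across, 17 g. Stacked in the feed tube, it would drop at click 5.
- oil_can: Red oil can with a long thin spout, 67 mm across, 162 mm high, standing; leave alone. Origin under its centre.
- mug: White mug, 92x127x95 mm; leave alone. Origin under its centre.

How it is judged:
By the outcome, as a careful person would: the job done as asked, in the order asked, and still so for the second after the job is handed in, with the robot touching nothing.
It also fails if it takes over 64 s, if anything falls off the work surface, if the arm or the gripper's body presses on something with over 40 N, if the wrist force passes 120 N, or if a joint passes its speed limit or range.

### The arm

A 6-joint arm with a two-finger parallel gripper is mounted at the origin on a cart in front of the work surface, level with it; the furniture and walls round the work are solid. World frame = base frame: x ahead of the robot, y to its left, z up, the work surface at z = 0. Lengths are in m, angles in rad, forces in N, time in s.
With the tool pointing down it reaches from about 0.35 to 0.975 m from the base axis. Payload 4.9 kg.
Tool frame: the origin (TCP) lies midway between the tips of the shut fingers; the grasp point (between the pads) lies 19 mm behind it; z points along the fingers, y is the line along which they close (so a half turn about z gives the same grasp; the last joint's range is limited). The gripper opens to 85 mm and grips with 20 to 120 N. Pads are 22 mm wide; open, the fingers measure 114 mm over their backs; the gripper's body (76 mm by 85 mm) begins 54 mm behind the grasp point. The pads swing forward as they close: fully open they stand 13 mm farther back than shut.
Start: joints at [-1.467, 0.053, 1.613, -0, 1.476, -0.119], TCP at [0.138, -0.61, 0.231] pointing down, gripper open.
Joint ranges: [-3.01, 3.01], [-1.01, 2.22], [0.06, 2.58], [-1.02, 4.17], [0.09, 2.62], [-3.14, 3.14]. Speed limits (rad/s): [2.57, 2.57, 3.14, 3.14, 3.14, 3.14].

### API

Orientations are given as a unit quaternion [w, x, y, z].
In Python, from plant import manip gives the robot as it stands.
- The arm moves only by the shell command python3 shift.py, which reads ROWS from standard input. ROWS is a JSON list of rows, 1 to 5 of them, each of 7 numbers: the opening from 0.0 (shut) to 1.0 (fully open), then dx, dy, dz in shares of the most that a row can go, 1 being 62.5 mm, then a rotation vector rx, ry, rz in shares of 2 pi rad (1.0 is 2 pi rad); each row shifts and turns the commanded pose from where the row before left it, along the tool's axes as they then stand; what a row does not reach is not made up. A row lasts 1/8 s, in which the tool goes at most 0.0625 m and 0.188 rad, less where a joint would pass 70% of its speed; a pose out of reach is approached as far as the arm can. The fingers move at their own pace and stop on an object; the grip force is fixed at half the most. Time passes only in rows, so rows that do not move let the fingers close. It prints the time, the measured TCP pose, the force, the opening and the grip force at its end. No shift or turn number may pass 1 either way. Input that does not fit is refused with a message, and nothing moves.
- manip.state(): the state, without advancing time (a new reading comes with each control period).
- manip.grab_frame(name): name is "scene" or "top" or "wrist"; returns the picture (480x640x3 uint8, red, green, blue); there is no depth.
- manip.camera_params(name): a dict with "intrinsics" (3x3 intrinsics, pixels), "k1" (the pictures are not rectified: a ray, as slopes to the right and down, at radius r is drawn at 1 + k1 r^2 times it, then the intrinsics apply), "xyz" and "orientation" of the camera in the world. Camera axes: x right, y down, z forward; pixel columns grow to the right and rows downward; lengths in m; the calibration is good to about 2 mm. A picture is of the moment at which its call begins: read the wrist's pose just before it. camera_params takes no time and is no camera call; for the wrist camera it gives the pose at the moment of the call.
- manip.job_done(): hands the job in; it is judged then, once.
The state is a dict: "time": time; "joint_pos": joint angles; "joint_vel": joint speeds; "joint_efforts": joint torques, N m; "tool_pos": TCP position; "tool_rot": TCP orientation; "contact_force": force on the tool from outside, world axes, zero at the start; "ft_torque": the same for the moment, N m; "gripper_width": opening from 0.0 (shut) to 1.0 (fully open); "grasp_force": force on a finger pad.
Only numpy, scipy, OpenCV 4.12 (cv2) and the standard library are available. Lean on these libraries where they do the work, as an engineer would, in place of code of your own. Each camera call takes 0.05 s, during which the arm holds its last target. There are 200 camera calls.

## Working session

There is one attempt and no reset: what is moved stays moved. The work goes in short steps, Python scripts to look and compute and a shell command to move; the robot and the scene stay as the last step left them, time stands still between calls to the robot, and variables do not carry over. Pictures are saved under pics/ and viewed, at most 10 in all, crops included, and the job is handed in when it is done.

```bash
ls; mkdir -p pics
python3 - <<'E'
from plant import manip
import cv2
for n in ("scene","top"):
    cv2.imwrite(f"pics/{n}0.png",manip.grab_frame(n)[:,:,::-1]); print(n,manip.camera_params(n))
print(manip.state())
E
```

```text
pics
plant.py
shift.py
scene {'intrinsics': array([[498.07699641,   0.        , 315.44164725],
       [  0.        , 498.07699641, 235.06846054],
       [  0.        ,   0.        ,   1.        ]]), 'k1': -0.1038952697825137, 'xyz': array([ 0.18108966, -0.98261086,  1.05047853]), 'orientation': array([-0.3589015 ,  0.90312555, -0.22246739,  0.07786028])}
top {'intrinsics': array([[438.88101922,   0.        , 325.07716822],
       [  0.        , 438.88101922, 238.2357065 ],
       [  0.        ,   0.        ,   1.        ]]), 'k1': 0.02189370104889241, 'xyz': array([ 0.33036119, -0.23750416,  1.16472595]), 'orientation': array([-0.0767026 ,  0.70943636, -0.6966718 ,  0.07392679])}
{'time': 0.1, 'joint_pos': array([-1.46696947e+00,  5.33108705e-02,  1.61415788e+00,  1.75827821e-05,
        1.47601352e+00, -1.18982911e-01]), 'joint_vel': array([ 0.000902  , -0.00117841, -0.00319976, -0.00151531, -0.00037024,
        0.000836  ]), 'joint_efforts': array([ 1.14647355e-03, -3.94905102e+01, -3.71360850e+01, -1.37909123e-05,
        3.98686665e-03, -8.08191658e-06]), 'tool_pos': array([ 0.13806317, -0.60897851,  0.23017284]), 'tool_rot': array([-9.44714401e-04,  9.93800541e-01,  1.11173702e-01,  1.59105982e-05]), 'contact_force': array([ 0.60538921,  0.29360842, -0.0273432 ]), 'ft_torque': array([ 0.03590764, -0.01236257, -0.02262214]), 'grasp_force': 0.0, 'gripper_width': 0.9999799172522967}
```

View pics/scene0.png

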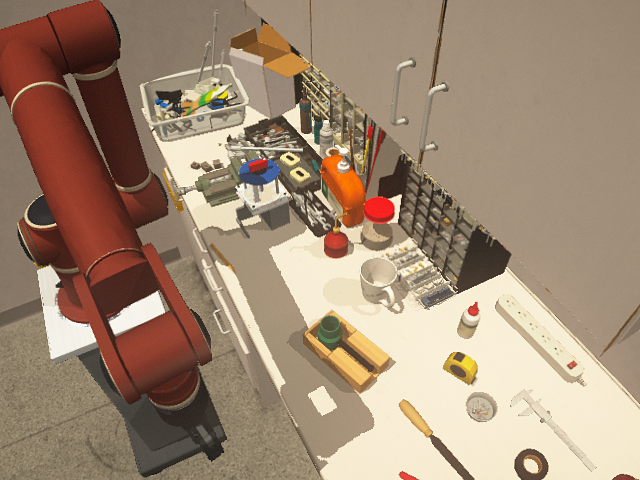

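View pics/top0.png

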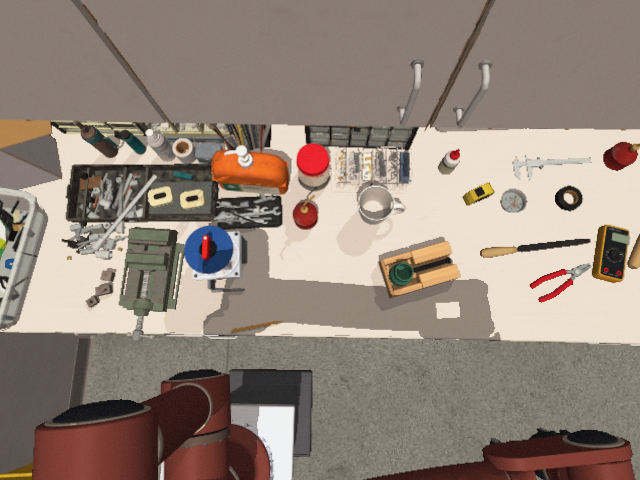

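The top view shows the cradle and pot at about (420,270) with the handle pointing right. The dispenser is at about (212,252) with the red bar across the lid, the can is at (306,213) and the mug at (376,203). Next I measure these by masks and zoom in.

```bash
cat > h.py <<'E'
import numpy as np, cv2
from plant import manip
from scipy.spatial.transform import Rotation as R
def rot(q): return R.from_quat(np.r_[q[1:],q[0]]).as_matrix()
def ray(P,uv):
    K=P["intrinsics"]; uv=np.atleast_2d(np.float64(uv)).reshape(-1,1,2)
    n=cv2.undistortPoints(uv,K,np.array([P["k1"],0,0,0,0.]))[:,0]
    return np.c_[n,np.ones(len(n))]@rot(P["orientation"]).T
def onz(P,uv,z):
    d=ray(P,uv); return P["xyz"]+d*((z-P["xyz"][2])/d[:,2])[:,None]
def mask(im,lo,hi,roi):
    h=cv2.cvtColor(im,cv2.COLOR_RGB2HSV); m=cv2.inRange(h,lo,hi); k=np.zeros_like(m); x0,y0,x1,y1=roi
    k[y0:y1,x0:x1]=m[y0:y1,x0:x1]; return k
def big(m,z,P):
    c=max(cv2.findContours(m,cv2.RETR_EXTERNAL,cv2.CHAIN_APPROX_NONE)[0],key=cv2.contourArea)
    w=onz(P,c[:,0],z)[:,:2].astype(np.float32); return c,w
E
python3 - <<'E'
from h import *
im=cv2.imread("pics/top0.png")[:,:,::-1].copy(); P=manip.camera_params("top")
c,w=big(mask(im,(105,120,50),(130,255,255),(175,215,245,290)),.185,P); print("lid",cv2.minEnclosingCircle(w))
c,w=big(mask(im,(0,150,80),(6,255,255),(190,225,230,270)),.217,P); print("knob",cv2.minAreaRect(w))
c,w=big(mask(im,(45,80,20),(95,255,255),(385,250,420,295)),.08,P); print("neck",cv2.minEnclosingCircle(w),cv2.fitEllipse(w))
c,w=big(mask(im,(10,90,130),(25,255,255),(375,235,465,305)),.044,P); r=cv2.minAreaRect(w);print("cradle",r,cv2.boxPoints(r))
c,w=big(mask(im,(0,150,30),(6,255,255),(290,190,322,230)),.05,P); print("can",cv2.minEnclosingCircle(w))
print("mug",onz(P,[[375,203],[400,206]],.095))
a=cv2.resize(im[215:305,165:285][:,:,::-1],None,fx=5,fy=5,interpolation=2); b=cv2.resize(im[225:305,370:470][:,:,::-1],None,fx=5,fy=5,interpolation=2)
cv2.imwrite("pics/a.png",a);cv2.imwrite("pics/b.png",b)
E
```

```text
lid ((0.5139439105987549, 0.03321467712521553), 0.0554150827229023)
knob ((0.5113078355789185, 0.03054925799369812), (0.049466319382190704, 0.015349458903074265), 4.264364242553711)
neck ((0.4780040681362152, -0.42242270708084106), 0.030652005225419998) ((0.4792223274707794, -0.4210180342197418), (0.05001082643866539, 0.059250157326459885), 38.43172073364258)
cradle ((0.4991105794906616, -0.47530069947242737), (0.10028855502605438, 0.1849188208580017), 17.282846450805664) [[ 0.42376164 -0.40191317]
 [ 0.478699   -0.5784828 ]
 [ 0.57445955 -0.54868823]
 [ 0.5195222  -0.3721186 ]]
can ((0.6325686573982239, -0.17656651139259338), 0.03542619198560715)
mug [[ 0.65585961 -0.35605597  0.095     ]
 [ 0.64904184 -0.41923206  0.095     ]]
```

View pics/a.png

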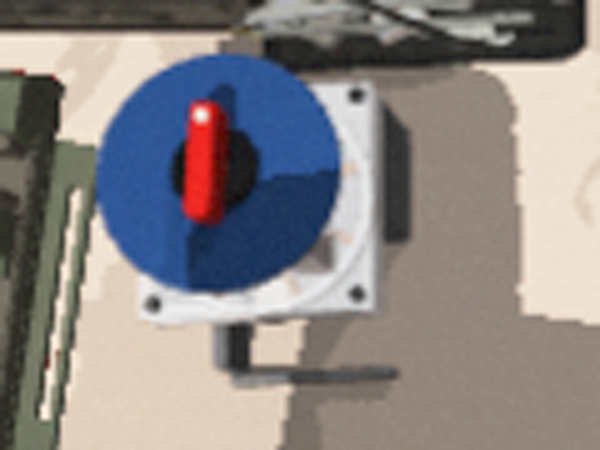

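View pics/b.png

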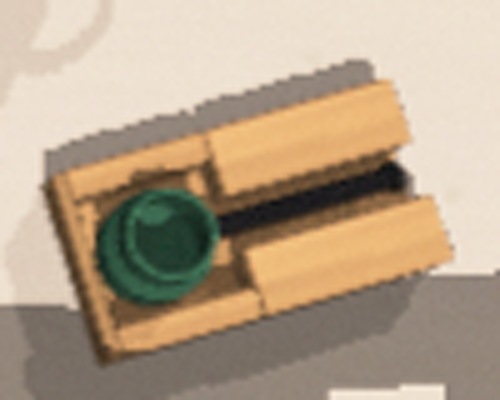

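Crop a shows the bar with its white dot at the +x end (up in the picture), the plate's right edge, and the rail at lower right, with the lane mouth to the right. Crop b shows the neck at about (173,238), which is full-frame (404.6,272.6), and the handle in its slot.

Run:
```python
from h import *
P=manip.camera_params("top")
print("neck",onz(P,[[404.6,272.6]],.08))
a=onz(P,[[240.6,232.5],[239.6,277.2]],.092);d=a[0]-a[1];print("plate edge",a,np.linalg.norm(d),np.degrees(np.arctan2(d[1],d[0])))
a=onz(P,[[212,290.2],[244.6,289.6]],.014);d=a[0]-a[1];print("rail",a,np.linalg.norm(d),np.degrees(np.arctan2(-d[0],d[1])))
a=onz(P,[[205.6,238],[206.2,258]],.217);d=a[0]-a[1];print("knob",a,np.degrees(np.arctan2(d[1],d[0])))
W=manip.camera_params("wrist");s=manip.state();T=rot(s["tool_rot"])
print(W["intrinsics"],W["k1"],T.T@(W["xyz"]-s["tool_pos"]),T.T@rot(W["orientation"]))
print("shift to over pot (tool axes):",T.T@(np.array([.484,-.4275,.23])-s["tool_pos"]), T.T@np.array([1,0,0]))
```

```text
neck [[ 0.48162569 -0.43012867  0.08      ]]
plate edge [[ 0.57371572 -0.01908576  0.092     ]
 [ 0.46128842 -0.02332157  0.092     ]] 0.11250706694454063 2.15765569146614
rail [[ 0.43551584  0.06218005  0.014     ]
 [ 0.43852818 -0.02277168  0.014     ]] 0.08500512450109987 2.030824425556429
knob [[0.53151956 0.03185539 0.217     ]
 [0.48685996 0.02713765 0.217     ]] 6.030232075994328
[[353.06197438   0.         317.49674155]
 [  0.         353.06197438 237.33999192]
 [  0.           0.           1.        ]] -0.05403290241794323 [ 7.94223895e-02 -2.83834260e-05 -1.42192551e-01] [[-3.38215368e-04 -9.51139923e-01 -3.08759992e-01]
 [ 9.99999862e-01 -4.45776845e-04  2.77823664e-04]
 [-4.01887233e-04 -3.08759856e-01  9.51139942e-01]]
shift to over pot (tool axes): [ 0.37748662 -0.10055055  0.00045252] [ 9.75280815e-01  2.20969000e-01 -1.78430873e-04]
```

Careful with the scale: shifts go in shares of 62.5 mm and turns go in shares of 2 pi rad. That gives: 0.054 m is 0.864, -0.0144 m is -0.2304.

```bash
echo '[[1, 0.864, -0.2304, 0, 0, 0, 0], [1, 0.864, -0.2304, 0, 0, 0, 0], [1, 0.864, -0.2304, 0, 0, 0, 0], [1, 0.864, -0.2304, 0, 0, 0, 0], [1, 0.864, -0.2304, 0, 0, 0, 0]]' | python3 shift.py; echo '[[1, 0.864, -0.2304, 0.32, 0, 0, 0], [1, 0.864, -0.2304, 0.48, 0, 0, 0], [1, 0, 0, 0, 0, 0, 0]]' | python3 shift.py
python3 - <<'E'
from h import *
P=manip.camera_params("wrist");im=manip.grab_frame("wrist");cv2.imwrite("pics/w1.png",im[:,:,::-1]);s=manip.state()
print(s["tool_pos"],s["joint_pos"])
np.save("w1.npy",P,allow_pickle=True)
c,w=big(mask(im,(45,60,20),(95,255,255),(0,0,640,480)),.08,P); print("green",cv2.minEnclosingCircle(w),cv2.boundingRect(c))
E
```

```text
time: 0.72
tool_pos: [0.3868, -0.4784, 0.2308]
tool_rot: [-0.0, 0.994, 0.111, -0.0]
contact_force: [0.3, -0.4, -0.1]
gripper_width: 1.0
grasp_force: 0.0
time: 1.1
tool_pos: [0.485, -0.4241, 0.1772]
tool_rot: [-0.003, 0.994, 0.114, -0.002]
contact_force: [-0.7, -0.6, -0.7]
gripper_width: 1.001
grasp_force: 0.0
[ 0.48413429 -0.42599993  0.17908639] [-8.36805414e-01  1.37411269e-01  1.61073271e+00 -2.82982834e-04
  1.39795233e+00  5.08236056e-01]
green ((0.4911344051361084, -0.4245913028717041), 0.031184794381260872) (288, 188, 69, 84)
```

View pics/w1.png

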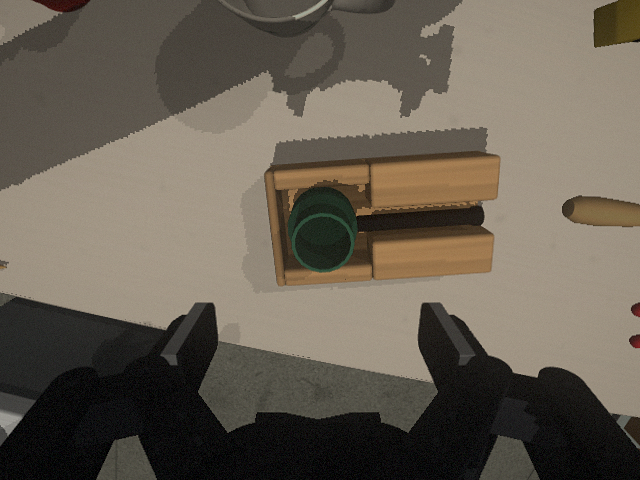

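The wrist view shows the neck rim as an ellipse centred at about (324,242), spanning x 292–356 and y 213–271. The handle runs right to (480,215).

Run:
```python
from h import *
P=np.load("w1.npy",allow_pickle=True).item()
print(onz(P,[[324,242],[292,242],[356,242],[324,213],[324,271]],.08))
s=manip.state();T=rot(s["tool_rot"]);print(s["tool_pos"])
for t in ([.4845,-.4285,.053],): print(T.T@(np.array(t)-s["tool_pos"]))
```

```text
[[ 0.48391042 -0.42854798  0.08      ]
 [ 0.47869257 -0.40621939  0.08      ]
 [ 0.48912187 -0.45086297  0.08      ]
 [ 0.5047073  -0.42361069  0.08      ]
 [ 0.46194994 -0.43376512  0.08      ]]
[ 0.48413429 -0.42599993  0.17908639]
[1.03690958e-04 2.99745352e-03 1.26076033e-01]
```

Neck at (0.484, -0.4285), with the diameter matching the 46 mm given. Descend and grip.

To row units: 0.045 m is 0.72, 0.041 m is 0.656.

```bash
echo '[[1, 0, 0.048, 0.64, 0, 0, 0], [1, 0, 0, 0.72, 0, 0, 0], [1, 0, 0, 0.656, 0, 0, 0], [1, 0, 0, 0, 0, 0, 0]]' | python3 shift.py; echo '[[0, 0, 0, 0, 0, 0, 0], [0, 0, 0, 0, 0, 0, 0], [0, 0, 0, 0, 0, 0, 0], [0, 0, 0, 0, 0, 0, 0], [0, 0, 0, 0, 0, 0, 0]]' | python3 shift.py
```

```text
time: 1.65
tool_pos: [0.4814, -0.4297, 0.0521]
tool_rot: [-0.003, 0.994, 0.11, -0.002]
contact_force: [0.1, 0.1, 0.9]
gripper_width: 1.0
grasp_force: 0.0
time: 2.28
tool_pos: [0.4858, -0.432, 0.0594]
tool_rot: [0.001, 0.994, 0.111, 0.001]
contact_force: [-1.8, 2.9, 6.9]
gripper_width: 0.526
grasp_force: 59.9
```

To row units: -0.03 m is -0.48, -0.02 m is -0.32.

```bash
echo '[[0, 0, 0, -0.32, 0, 0, 0], [0, 0, 0, -0.48, 0, 0, 0], [0, 0, 0, -0.48, 0, 0, 0], [0, 0, 0, 0, 0, 0, 0]]' | python3 shift.py
python3 - <<'E'
from h import *
P=manip.camera_params("wrist");im=manip.grab_frame("wrist");cv2.imwrite("pics/w2.png",im[:,:,::-1]);s=manip.state()
print(s["tool_pos"],s["tool_rot"],s["contact_force"],s["joint_pos"])
E
```

```text
time: 2.78
tool_pos: [0.4862, -0.4331, 0.1408]
tool_rot: [0.004, 0.994, 0.111, 0.002]
contact_force: [-0.2, 0.7, -2.1]
gripper_width: 0.524
grasp_force: 61.2
[ 0.48518962 -0.43191305  0.13806601] [0.00173156 0.99379837 0.11117729 0.00118694] [-0.27924972  0.00874906 -2.33482143] [-8.41817848e-01  1.77778858e-01  1.63685444e+00 -7.21585543e-05
  1.32276131e+00  5.06180342e-01]
```

View pics/w2.png

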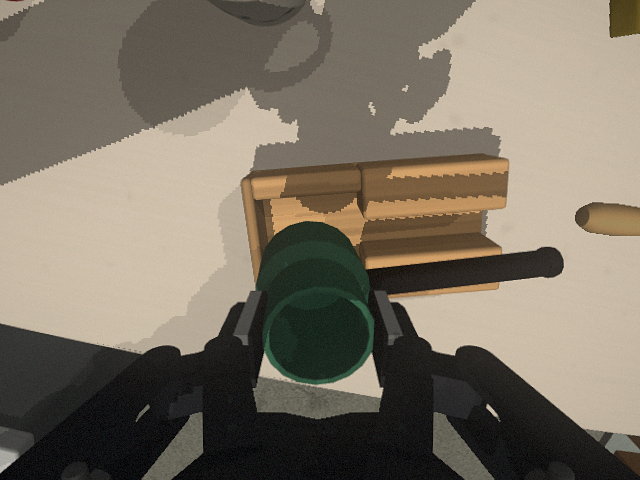

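The pot hangs from its neck, rim at about (319,336), clear of the cradle, with the handle running right to (550,262). Next: turn it to the lane's yaw and carry it to just before the lane.

To row units: -0.055 m is -0.88, -0.003 m is -0.048, 0.133 rad is 0.0212.

```bash
echo '[[0, 0, 0, 0, 0, 0, 0.0212], [0, 0, 0, 0, 0, 0, 0.021], [0, -0.048, -0.64, 0, 0, 0, 0], [0, -0.048, -0.88, 0, 0, 0, 0], [0, -0.048, -0.88, 0, 0, 0, 0]]' | python3 shift.py; echo '[[0, -0.048, -0.88, 0, 0, 0, 0], [0, -0.048, -0.88, 0, 0, 0, 0], [0, -0.048, -0.848, 0, 0, 0, 0], [0, 0, 0, 0, 0, 0, 0], [0, 0, 0, 0, 0, 0, 0]]' | python3 shift.py
python3 - <<'E'
from h import *
s=manip.state()
P=manip.camera_params("wrist");im=manip.grab_frame("wrist");cv2.imwrite("pics/w3.png",im[:,:,::-1])
np.save("w3.npy",P,allow_pickle=True)
print(s["tool_pos"],s["tool_rot"],s["contact_force"],s["joint_pos"])
E
```

```text
time: 3.45
tool_pos: [0.4805, -0.2787, 0.1336]
tool_rot: [-0.001, 1.0, -0.022, -0.001]
contact_force: [1.0, 0.2, -2.0]
gripper_width: 0.521
grasp_force: 61.4
time: 4.08
tool_pos: [0.4791, -0.1175, 0.1347]
tool_rot: [-0.0, 1.0, -0.021, -0.001]
contact_force: [0.7, -0.3, -2.0]
gripper_width: 0.525
grasp_force: 61.8
[ 0.47907337 -0.11748594  0.13469908] [-2.78851759e-05  9.99782156e-01 -2.08579958e-02 -7.64388665e-04] [ 0.66884903 -0.31744289 -1.95202719] [-3.91200579e-01 -1.87708129e-01  2.00690913e+00 -5.17012137e-04
  1.32383700e+00  1.22144153e+00]
```

View pics/w3.png

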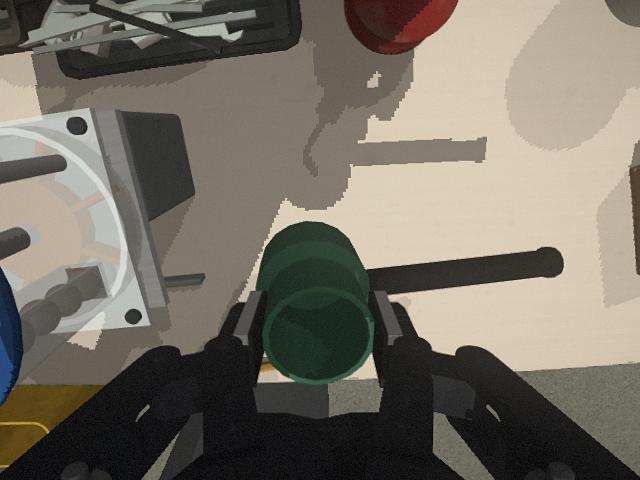

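The wrist view shows the column face's bench edge from (180,115) to (194,193), the rail end at (204,279), the plate's lower edge from (117,110) to (168,305), and the handle from (372,281) to (550,262).

Run:
```python
from h import *
P=np.load("w3.npy",allow_pickle=True).item()
a=onz(P,[[180,115],[194,193]],0);d=a[0]-a[1];print("col",a,np.linalg.norm(d),np.degrees(np.arctan2(d[1],d[0])))
print("rail end top",onz(P,[[204,273.5],[205,279]],.014), "bot",onz(P,[[203,285]],0))
a=onz(P,[[117,110],[168,305]],.086);d=a[0]-a[1];print("plate low",a,np.linalg.norm(d),np.degrees(np.arctan2(d[1],d[0])))
a=onz(P,[[98,108],[150,325]],.094);d=a[0]-a[1];print("plate top",a,np.linalg.norm(d),np.degrees(np.arctan2(d[1],d[0])))
a=onz(P,[[372,270],[540,247]],.1147);b=onz(P,[[372,294],[540,275]],.1147)
for q in(a,b):
    d=q[0]-q[1];print("handle",q,np.degrees(np.arctan2(-d[0],d[1])))
print("mouth",onz(P,[[319,336]],.155))
```

```text
col [[ 0.56932124 -0.01791402  0.        ]
 [ 0.50975466 -0.02013886  0.        ]] 0.05960811232722636 2.1390345513242863
rail end top [[ 0.445918   -0.02347847  0.014     ]
 [ 0.44100048 -0.02359074  0.014     ]] bot [[ 0.42911624 -0.01582944  0.        ]]
plate low [[ 0.57049507 -0.01684563  0.086     ]
 [ 0.45667536 -0.02462802  0.086     ]] 0.11408545953858139 3.911491790099709
plate top [[ 0.57159478 -0.01156048  0.094     ]
 [ 0.44778798 -0.01505123  0.094     ]] 0.1238559996099169 1.6150350586150168
handle [[ 0.48755928 -0.14498108  0.1147    ]
 [ 0.49609208 -0.22916371  0.1147    ]] 5.7877665778927705
handle [[ 0.47422531 -0.14508654  0.1147    ]
 [ 0.48073434 -0.23164307  0.1147    ]] 4.300537300910332
mouth [[ 0.47735655 -0.11793472  0.155     ]]
```

To row units: 0.03 m is 0.48, 0.003 m is 0.048, 0.05 rad is 0.008.

```bash
echo '[[0, 0.048, 0.032, 0.48, 0, 0, 0.008], [0, 0, 0, 0.48, 0, 0, 0], [0, 0, 0, 0.16, 0, 0, 0], [0, 0, 0, 0, 0, 0, 0], [0, 0, 0, 0, 0, 0, 0]]' | python3 shift.py;  echo '[[0, 0, 0, 0.048, 0, 0, 0], [0, 0, 0, 0.032, 0, 0, 0], [0, 0, 0, 0, 0, 0, 0]]' | python3 shift.py
```

```text
time: 4.75
tool_pos: [0.4835, -0.1204, 0.0671]
tool_rot: [0.0, 0.999, -0.046, 0.001]
contact_force: [0.4, 0.0, -2.4]
gripper_width: 0.521
grasp_force: 61.7
time: 5.12
tool_pos: [0.4825, -0.1196, 0.0607]
tool_rot: [-0.0, 0.999, -0.046, -0.0]
contact_force: [-0.3, 0.7, -2.2]
gripper_width: 0.524
grasp_force: 61.7
```

To row units: 0.003 m is 0.048.

```bash
echo '[[0, 0, 0, 0.048, 0, 0, 0], [0, 0, 0, 0, 0, 0, 0]]' | python3 shift.py;  echo '[[0, 0, 0, 0.032, 0, 0, 0], [0, 0, 0, 0, 0, 0, 0]]' | python3 shift.py; echo '[[0, 0, 0, 0.032, 0, 0, 0], [0, 0, 0, 0, 0, 0, 0]]' | python3 shift.py
```

```text
time: 5.38
tool_pos: [0.4823, -0.1195, 0.0574]
tool_rot: [-0.0, 0.999, -0.046, -0.0]
contact_force: [0.5, 0.8, -2.0]
gripper_width: 0.522
grasp_force: 61.7
time: 5.62
tool_pos: [0.4824, -0.1196, 0.0555]
tool_rot: [-0.0, 0.999, -0.046, -0.0]
contact_force: [0.6, -0.2, -1.5]
gripper_width: 0.525
grasp_force: 61.7
time: 5.88
tool_pos: [0.4826, -0.1197, 0.0537]
tool_rot: [0.0, 0.999, -0.046, 0.0]
contact_force: [-0.1, -1.2, -1.7]
gripper_width: 0.521
grasp_force: 61.7
```

To row units: 0.002 m is 0.032.

```bash
for i in 1; do :; done; echo '[[0, 0, 0, 0.032, 0, 0, 0], [0, 0, 0, 0, 0, 0, 0]]' | python3 shift.py;  echo '[[0, 0, 0, 0.032, 0, 0, 0], [0, 0, 0, 0, 0, 0, 0]]' | python3 shift.py
```

```text
time: 6.12
tool_pos: [0.4836, -0.1197, 0.0534]
tool_rot: [-0.0, 0.999, -0.046, 0.001]
contact_force: [-1.5, 2.4, 6.7]
gripper_width: 0.523
grasp_force: 62.5
time: 6.38
tool_pos: [0.4846, -0.1197, 0.0534]
tool_rot: [-0.0, 0.999, -0.046, 0.002]
contact_force: [-3.2, 4.5, 15.0]
gripper_width: 0.522
grasp_force: 63.4
```

Pot on the bench. Release and rise.

To row units: -0.0035 m is -0.056.

```bash
echo '[[0, 0, 0, -0.056, 0, 0, 0], [1, 0, 0, 0, 0, 0, 0], [1, 0, 0, 0, 0, 0, 0], [1, 0, 0, 0, 0, 0, 0], [1, 0, 0, 0, 0, 0, 0]]' | python3 shift.py; echo '[[1, 0, 0, -0.48, 0, 0, 0], [1, 0, 0, -0.8, 0, 0, 0], [1, 0, 0.96, 0, 0, 0, 0], [1, 0, 0.48, 0, 0, 0, 0], [1, 0, 0, 0, 0, 0, 0]]' | python3 shift.py
python3 - <<'E'
from h import *
s=manip.state()
P=manip.camera_params("wrist");im=manip.grab_frame("wrist");cv2.imwrite("pics/w4.png",im[:,:,::-1])
np.save("w4.npy",P,allow_pickle=True)
print(s["tool_pos"],s["tool_rot"],s["contact_force"],s["joint_pos"])
E
```

```text
time: 7.0
tool_pos: [0.4824, -0.1197, 0.0531]
tool_rot: [-0.0, 0.999, -0.046, -0.0]
contact_force: [-0.0, -0.5, -0.1]
gripper_width: 1.0
grasp_force: 0.0
time: 7.62
tool_pos: [0.4741, -0.2108, 0.1334]
tool_rot: [0.0, 0.999, -0.048, 0.0]
contact_force: [0.1, 1.2, 0.8]
gripper_width: 1.0
grasp_force: 0.0
[ 0.47409931 -0.21084913  0.13342552] [ 9.60266920e-05  9.98866301e-01 -4.76034376e-02  1.28845703e-04] [0.06343471 1.22556923 0.84315898] [-5.61940557e-01 -1.21709334e-01  1.95081236e+00 -4.18288871e-05
  1.31217079e+00  1.10410933e+00]
```

View pics/w4.png

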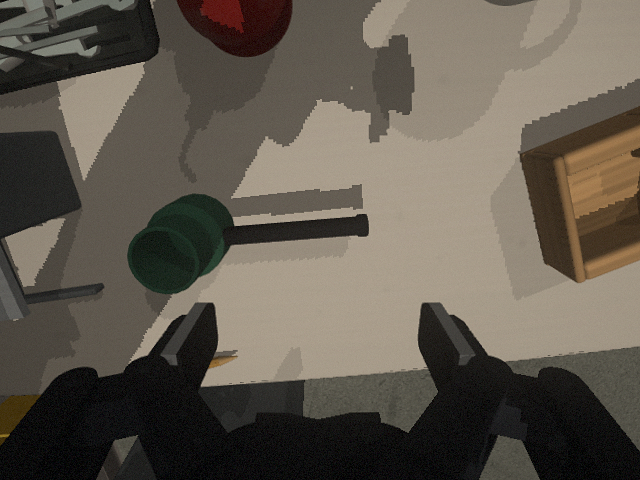

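The view shows the rim at about (165,259). The handle runs from (232,235) to (355,226), with the bead at (362,225). The rail end is at (103,288) and the column's bench corner at (81,207).

Run:
```python
from h import *
P=np.load("w4.npy",allow_pickle=True).item()
im=cv2.imread("pics/w4.png")
g=cv2.cvtColor(im,cv2.COLOR_BGR2GRAY); pts=[]
for x in range(242,352,5):
    r=np.where(g[205:260,x]<40)[0]; pts.append([x,205+r.mean()]); 
pts=np.float64(pts); print(pts[[0,-1]])
a=onz(P,pts,.031); vx=np.polyfit(a[:,1],a[:,0],1); print("handle x at y=-.2355:",np.polyval(vx,-.2355),"yaw",np.degrees(np.arctan(-vx[0])),a[[0,-1]])
print("rim",onz(P,[[165,259]],.074),"bead",onz(P,[[362,225]],.03))
print("col corner",onz(P,[[81,207],[62,132]],0),"rail end",onz(P,[[103,286]],.014))
```

```text
[[242.   234.5 ]
 [347.   223.25]]
handle x at y=-.2355: 0.48150749692291267 yaw -0.01375731149350769 [[ 0.48159129 -0.15629589  0.031     ]
 [ 0.4827536  -0.23296021  0.031     ]]
rim [[ 0.48304196 -0.11681077  0.074     ]] bead [[ 0.4801206 -0.2437479  0.03     ]]
col corner [[ 0.50866993 -0.01959346  0.        ]
 [ 0.56826602 -0.02141098  0.        ]] rail end [[ 0.44330357 -0.02809163  0.014     ]]
```

To row units: 0.185 rad is 0.0294.

```bash
echo '[[1, 0, 0, 0, 0, 0, 0.0294], [1, 0, 0, 0, 0, 0, 0.0294], [1, 0, 0, 0, 0, 0, 0.0294], [1, 0, 0, 0, 0, 0, 0.0294], [1, 0, 0, 0, 0, 0, 0.0294]]' | python3 shift.py; echo '[[1, 0, 0, 0, 0, 0, 0.0294], [1, 0, 0, 0, 0, 0, 0.0294], [1, 0, 0, 0, 0, 0, 0.0294], [1, 0, 0, 0, 0, 0, 0], [1, 0, 0, 0, 0, 0, 0]]' | python3 shift.py
python3 - <<'E'
from h import *
s=manip.state();T=rot(s["tool_rot"]);print(s["tool_pos"],T[:,0],s["joint_pos"])
print(T.T@(np.array([.481,-.2355,.012])-s["tool_pos"]))
E
```

```text
time: 8.3
tool_pos: [0.4742, -0.2078, 0.1328]
tool_rot: [-0.0, 0.872, -0.489, -0.001]
contact_force: [0.1, -0.3, 0.2]
gripper_width: 1.0
grasp_force: 0.0
time: 8.93
tool_pos: [0.4743, -0.2085, 0.133]
tool_rot: [-0.0, 0.708, -0.706, -0.0]
contact_force: [-0.3, -0.7, 0.3]
gripper_width: 1.001
grasp_force: 0.0
[ 0.47426149 -0.20854239  0.13302816] [ 2.02767255e-03 -9.99997885e-01 -3.43112681e-04] [-5.58056899e-01 -1.22741812e-01  1.95245301e+00  1.34663642e-04
  1.31231969e+00  2.58147358e+00]
[ 0.02701275 -0.0067204   0.12101688]
```

To row units: 0.05 m is 0.8, 0.045 m is 0.72.

```bash
echo '[[1, 0.432, -0.104, 0, 0, 0, 0], [1, 0, 0, 0.72, 0, 0, 0], [1, 0, 0, 0.8, 0, 0, 0], [1, 0, 0, 0.416, 0, 0, 0], [1, 0, 0, 0, 0, 0, 0]]' | python3 shift.py; echo '[[0, 0, 0, 0, 0, 0, 0], [0, 0, 0, 0, 0, 0, 0], [0, 0, 0, 0, 0, 0, 0], [0, 0, 0, 0, 0, 0, 0], [0, 0, 0, 0, 0, 0, 0]]' | python3 shift.py;  echo '[[0, 0, 0, 0, 0, 0, 0], [0, 0, 0, 0, 0, 0, 0]]' | python3 shift.py
```

```text
time: 9.55
tool_pos: [0.4787, -0.2347, 0.0096]
tool_rot: [0.001, 0.707, -0.707, -0.003]
contact_force: [0.1, 0.7, 1.0]
gripper_width: 1.002
grasp_force: 0.0
time: 10.18
tool_pos: [0.4811, -0.2367, 0.0128]
tool_rot: [0.0, -0.707, 0.708, -0.001]
contact_force: [0.8, -1.8, 0.5]
gripper_width: 0.162
grasp_force: 58.4
time: 10.42
tool_pos: [0.481, -0.2367, 0.0126]
tool_rot: [-0.0, -0.707, 0.708, -0.001]
contact_force: [1.3, -2.2, 0.7]
gripper_width: 0.16
grasp_force: 58.4
```

To row units: -0.0043 m is -0.0688, -0.038 rad is -0.006.

```bash
echo '[[0, 0, -0.0688, 0, 0, 0, -0.006], [0, 0, 0, 0, 0, 0, 0], [0, 0, 0, 0, 0, 0, 0]]' | python3 shift.py; echo '[[0, -0.24, 0, 0, 0, 0, 0], [0, -0.24, 0, 0, 0, 0, 0], [0, -0.16, 0, 0, 0, 0, 0], [0, 0, 0, 0, 0, 0, 0]]' | python3 shift.py
python3 - <<'E'
from h import *
s=manip.state();T=rot(s["tool_rot"]);print(s["tool_pos"],T[:,0],s["joint_pos"])
P=manip.camera_params("wrist");im=manip.grab_frame("wrist");cv2.imwrite("pics/w5.png",im[:,:,::-1]);np.save("w5.npy",P,allow_pickle=True)
E
```

```text
time: 10.8
tool_pos: [0.4851, -0.2362, 0.0122]
tool_rot: [0.0, 0.72, -0.694, -0.0]
contact_force: [-0.0, -1.1, 0.6]
gripper_width: 0.163
grasp_force: 58.4
time: 11.3
tool_pos: [0.4831, -0.1945, 0.0118]
tool_rot: [-0.0, 0.72, -0.694, -0.001]
contact_force: [0.9, 1.1, -0.7]
gripper_width: 0.161
grasp_force: 58.6
[ 0.48309734 -0.19447379  0.01178815] [ 0.03775618 -0.99928505 -0.00196418] [-5.26318946e-01  5.52869461e-02  2.00751253e+00  1.34520816e-03
  1.08059147e+00  2.57687321e+00]
```

View pics/w5.png

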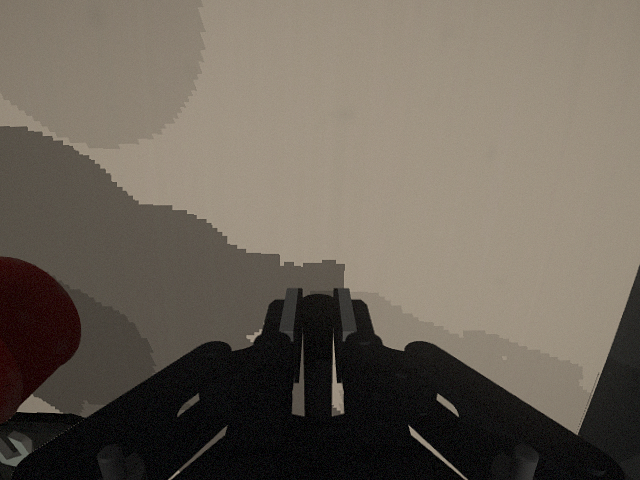

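The handle sits straight between the pads at x≈318. Slide into the lane.

To row units: -0.015 m is -0.24, -0.005 m is -0.08.

```bash
echo '[[0, -0.24, 0, 0, 0, 0, 0], [0, -0.24, 0, 0, 0, 0, 0], [0, -0.08, 0, 0, 0, 0, 0], [0, 0, 0, 0, 0, 0, 0]]' | python3 shift.py; echo '[[0, -0.16, 0, 0, 0, 0, 0], [0, -0.16, 0, 0, 0, 0, 0], [0, -0.16, 0, 0, 0, 0, 0], [0, 0, 0, 0, 0, 0, 0]]' | python3 shift.py; echo '[[0, -0.16, 0, 0, 0, 0, 0], [0, -0.16, 0, 0, 0, 0, 0], [0, -0.16, 0, 0, 0, 0, 0], [0, 0, 0, 0, 0, 0, 0]]' | python3 shift.py
```

```text
time: 11.85
tool_pos: [0.4821, -0.1602, 0.012]
tool_rot: [-0.0, 0.72, -0.694, -0.001]
contact_force: [0.7, 1.0, -0.1]
gripper_width: 0.163
grasp_force: 58.6
time: 12.35
tool_pos: [0.4809, -0.13, 0.012]
tool_rot: [-0.0, 0.72, -0.694, -0.001]
contact_force: [0.2, 2.0, 0.9]
gripper_width: 0.161
grasp_force: 58.6
time: 12.85
tool_pos: [0.4798, -0.1, 0.012]
tool_rot: [-0.0, 0.72, -0.694, -0.001]
contact_force: [0.8, 0.3, 0.5]
gripper_width: 0.167
grasp_force: 58.6
```

To row units: -0.005 m is -0.08, -0.003 m is -0.048.

```bash
echo '[[0, -0.08, 0, 0, 0, 0, 0], [0, -0.048, 0, 0, 0, 0, 0], [0, 0, 0, 0, 0, 0, 0]]' | python3 shift.py; echo '[[0, -0.048, 0, 0, 0, 0, 0], [0, 0, 0, 0, 0, 0, 0]]' | python3 shift.py; echo '[[0, -0.048, 0, 0, 0, 0, 0], [0, 0, 0, 0, 0, 0, 0]]' | python3 shift.py
```

```text
time: 13.22
tool_pos: [0.4798, -0.0932, 0.0122]
tool_rot: [-0.0, 0.72, -0.694, -0.0]
contact_force: [0.7, -1.8, 1.0]
gripper_width: 0.162
grasp_force: 58.5
time: 13.48
tool_pos: [0.4797, -0.0903, 0.0123]
tool_rot: [-0.0, 0.72, -0.694, -0.0]
contact_force: [-0.2, -2.0, 1.3]
gripper_width: 0.161
grasp_force: 58.5
time: 13.72
tool_pos: [0.4803, -0.0898, 0.0129]
tool_rot: [0.002, 0.72, -0.694, 0.003]
contact_force: [-0.5, -11.6, -0.1]
gripper_width: 0.162
grasp_force: 58.5
```

To row units: -0.002 m is -0.032.

```bash
echo '[[0, -0.032, 0, 0, 0, 0, 0], [0, 0, 0, 0, 0, 0, 0]]' | python3 shift.py; echo '[[0, 0.048, 0, 0, 0, 0, 0], [0, 0, 0, 0, 0, 0, 0], [1, 0, 0, 0, 0, 0, 0], [1, 0, 0, 0, 0, 0, 0], [1, 0, 0, 0, 0, 0, 0]]' | python3 shift.py; echo '[[1, 0, 0, 0, 0, 0, 0], [1, 0, 0, -0.48, 0, 0, 0], [1, 0.32, 0, -0.8, 0, 0, 0], [1, 0.48, 0, -0.96, 0, 0, 0], [1, 0.48, 0, -0.96, 0, 0, 0]]' | python3 shift.py
```

```text
time: 13.98
tool_pos: [0.4809, -0.0897, 0.0136]
tool_rot: [0.003, 0.72, -0.693, 0.004]
contact_force: [-0.5, -17.1, 1.5]
gripper_width: 0.164
grasp_force: 58.5
time: 14.6
tool_pos: [0.4793, -0.0879, 0.0119]
tool_rot: [-0.0, 0.72, -0.694, -0.001]
contact_force: [-0.3, -0.6, -0.0]
gripper_width: 0.791
grasp_force: 0.0
time: 15.22
tool_pos: [0.4821, -0.1646, 0.2056]
tool_rot: [-0.0, 0.72, -0.694, -0.0]
contact_force: [1.5, 0.7, -0.0]
gripper_width: 1.002
grasp_force: 0.0
```

To row units: -0.04 m is -0.64, -0.18 rad is -0.0286.

```bash
echo '[[1, 0, 0, -0.64, 0, 0, -0.0286], [1, 0, 0, 0, 0, 0, -0.0286], [1, 0, 0, 0, 0, 0, -0.0286], [1, 0, 0, 0, 0, 0, -0.0286], [1, 0, 0, 0, 0, 0, -0.0286]]' | python3 shift.py
python3 - <<'E'
from h import *
s=manip.state();T=rot(s["tool_rot"]);print(s["tool_pos"],T[:,0],s["joint_pos"])
P=manip.camera_params("top");im=manip.grab_frame("top")
c,w=big(mask(im,(105,120,50),(130,255,255),(175,215,245,290)),.185,P); print("lid",cv2.minEnclosingCircle(w))
cv2.imwrite("pics/t2.png",cv2.resize(im[205:310,165:305][:,:,::-1],None,fx=5,fy=5,interpolation=2))
E
```

```text
time: 15.85
tool_pos: [0.4823, -0.164, 0.2439]
tool_rot: [-0.0, 0.951, -0.309, -0.0]
contact_force: [-0.1, -0.3, 0.2]
gripper_width: 1.002
grasp_force: 0.0
[ 0.48229746 -0.16403844  0.24389354] [ 8.09116317e-01 -5.87648408e-01 -3.66634683e-04] [-4.74155376e-01 -2.35784335e-01  1.86178890e+00  2.48425782e-04
  1.51592061e+00  1.72477676e+00]
lid ((0.5142024755477905, 0.03339815139770508), 0.05530105531215668)
```

To row units: -0.03 m is -0.48, -0.1813 rad is -0.0289.

```bash
echo '[[1, 0, 0, -0.48, 0, 0, -0.0289], [1, 0, 0, -0.48, 0, 0, -0.0289], [1, 0, 0, 0, 0, 0, -0.0289], [1, 0, 0, 0, 0, 0, -0.0289], [1, 0, 0, 0, 0, 0, -0.0289]]' | python3 shift.py >/dev/null; echo '[[1, 0, 0, 0, 0, 0, -0.0289], [1, 0, 0, 0, 0, 0, -0.0289], [1, 0, 0, 0, 0, 0, -0.0289], [1, 0, 0, 0, 0, 0, -0.0289], [1, 0, 0, 0, 0, 0, -0.0289]]' | python3 shift.py>/dev/null; echo '[[1, 0, 0, 0, 0, 0, -0.0289], [1, 0, 0, 0, 0, 0, -0.0289], [1, 0, 0, 0, 0, 0, -0.0289], [1, 0, 0, 0, 0, 0, -0.0289], [1, 0, 0, 0, 0, 0, -0.0289]]' | python3 shift.py>/dev/null; echo '[[1, 0, 0, 0, 0, 0, -0.0289], [1, 0, 0, 0, 0, 0, -0.0289], [1, 0, 0, 0, 0, 0, -0.0289], [1, 0, 0, 0, 0, 0, -0.0289], [1, 0, 0, 0, 0, 0, -0.0289]]' | python3 shift.py>/dev/null;echo '[[1, 0, 0, 0, 0, 0, -0.0289], [1, 0, 0, 0, 0, 0, 0], [1, 0, 0, 0, 0, 0, 0]]' | python3 shift.py
python3 - <<'E'
from h import *
s=manip.state();T=rot(s["tool_rot"]);print(s["tool_pos"],T[:,0],s["joint_pos"])
print(T.T@(np.array([.514,.0325,.30])-s["tool_pos"]))
E
```

```text
time: 18.77
tool_pos: [0.4824, -0.1641, 0.304]
tool_rot: [-0.0, -0.014, 1.0, 0.0]
contact_force: [0.0, -0.3, -0.3]
gripper_width: 0.998
grasp_force: 0.0
[ 0.48235905 -0.16414998  0.30395635] [-9.99606086e-01 -2.80652899e-02  1.08032920e-04] [-4.74202692e-01 -2.60006972e-01  1.78326888e+00  7.90424764e-05
  1.61849737e+00 -2.07306422e+00]
[-0.03714795  0.19568391  0.00398158]
```

Careful with the scale: shifts go in shares of 62.5 mm and turns go in shares of 2 pi rad. That gives: 0.049 m is 0.784, -0.0095 m is -0.152.

```bash
echo '[[1, -0.152, 0.784, 0, 0, 0, 0], [1, -0.152, 0.784, 0, 0, 0, 0], [1, -0.152, 0.784, 0, 0, 0, 0], [1, -0.136, 0.784, 0, 0, 0, 0], [1, 0, 0, 0, 0, 0, 0]]' | python3 shift.py
python3 - <<'E'
from h import *
s=manip.state();T=rot(s["tool_rot"]);print(s["tool_pos"],s["joint_pos"])
P=manip.camera_params("wrist");im=manip.grab_frame("wrist");cv2.imwrite("pics/w6.png",im[:,:,::-1]);np.save("w6.npy",P,allow_pickle=True)
c,w=big(mask(im,(0,150,110),(8,255,255),(150,100,500,420)),.217,P); print("knob",cv2.minAreaRect(w),cv2.boundingRect(c))
c,w=big(mask(im,(105,120,40),(130,255,255),(0,0,640,480)),.185,P); print("lid",cv2.minEnclosingCircle(w),cv2.boundingRect(c))
E
```

```text
time: 19.4
tool_pos: [0.5132, 0.0355, 0.304]
tool_rot: [-0.0, -0.017, 1.0, 0.0]
contact_force: [-0.3, -1.0, -0.1]
gripper_width: 1.006
grasp_force: 0.0
[0.5131919  0.03548865 0.30402444] [-7.59358078e-02 -2.47780166e-01  1.77306496e+00  4.24700512e-04
  1.61640084e+00 -1.68079629e+00]
knob ((0.5103331208229065, 0.03352871164679527), (0.049671951681375504, 0.010816957801580429), 0.6411713361740112) (307, 204, 17, 70)
lid ((0.5109868049621582, 0.033866968005895615), 0.05514397472143173) (245, 155, 142, 137)
```

View pics/w6.png

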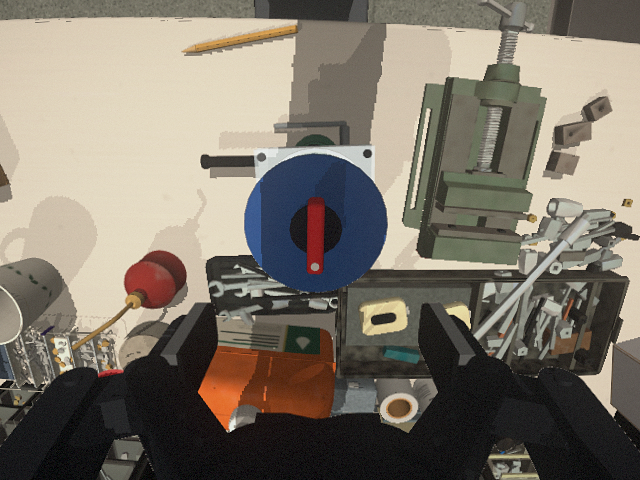

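The view shows the pot under the front of the plate at (315,140). Its handle sticks out left along y≈161, parallel to the plate edge. The red bar's centre is at about (315,237) with the dot toward +x, so the knob axis is at about (0.5125, 0.0333). Descend and grip the bar.

To row units: 0.04 m is 0.64, 0.03 m is 0.48, 0.005 rad is 0.0008.

```bash
echo '[[1, 0.0112, -0.0352, 0.48, 0, 0, 0.0008], [1, 0, 0, 0.64, 0, 0, 0], [1, 0, 0, 0.4, 0, 0, 0], [1, 0, 0, 0.192, 0, 0, 0], [1, 0, 0, 0, 0, 0, 0]]' | python3 shift.py; echo '[[0, 0, 0, 0, 0, 0, 0], [0, 0, 0, 0, 0, 0, 0], [0, 0, 0, 0, 0, 0, 0], [0, 0, 0, 0, 0, 0, 0], [0, 0, 0, 0, 0, 0, 0]]' | python3 shift.py;  echo '[[0, 0, 0, 0, 0, 0, 0], [0, 0, 0, 0, 0, 0, 0]]' | python3 shift.py
python3 - <<'E'
from h import *
s=manip.state();T=rot(s["tool_rot"]);print(s["tool_pos"],T[:,0],s["joint_pos"],s["ft_torque"])
E
```

```text
time: 20.08
tool_pos: [0.5123, 0.0299, 0.1966]
tool_rot: [-0.001, -0.012, 1.0, -0.0]
contact_force: [0.0, 0.3, 0.3]
gripper_width: 1.0
grasp_force: 0.0
time: 20.7
tool_pos: [0.5126, 0.0338, 0.1978]
tool_rot: [0.0, -0.014, 1.0, 0.004]
contact_force: [-1.4, 10.3, 3.0]
gripper_width: 0.125
grasp_force: 60.5
time: 20.95
tool_pos: [0.5126, 0.0338, 0.1978]
tool_rot: [0.0, -0.014, 1.0, 0.003]
contact_force: [-1.2, 10.6, 2.4]
gripper_width: 0.122
grasp_force: 60.5
[0.51263033 0.03375615 0.19783195] [-9.99590622e-01 -2.86020617e-02 -7.14972500e-04] [-0.0829009  -0.19535102  1.90461211  0.00682409  1.4323721  -1.68324735] [1.5257167  0.19883762 0.20719976]
```

To row units: 0.0025 m is 0.04.

```bash
echo '[[0, 0, 0.04, 0, 0, 0, 0], [0, 0, 0, 0, 0, 0, 0]]' | python3 shift.py; echo '[[0, 0, 0, 0, 0, 0, 0.025], [0, 0, 0, 0, 0, 0, 0.025], [0, 0, 0, 0, 0, 0, 0.025], [0, 0, 0, 0, 0, 0, 0.025], [0, 0, 0, 0, 0, 0, 0.025]]' | python3 shift.py;  echo '[[0, 0, 0, 0, 0, 0, 0], [0, 0, 0, 0, 0, 0, 0]]' | python3 shift.py
python3 - <<'E'
from h import *
s=manip.state();T=rot(s["tool_rot"]);print(np.degrees(np.arctan2(T[1,0],T[0,0])),s["ft_torque"])
E
```

```text
time: 21.2
tool_pos: [0.5126, 0.0339, 0.1978]
tool_rot: [0.0, -0.014, 1.0, 0.001]
contact_force: [-2.0, 4.7, 4.2]
gripper_width: 0.126
grasp_force: 60.6
time: 21.82
tool_pos: [0.5122, 0.0327, 0.1978]
tool_rot: [-0.0, 0.373, 0.928, -0.0]
contact_force: [-4.4, 0.5, 5.6]
gripper_width: 0.126
grasp_force: 60.9
time: 22.08
tool_pos: [0.5122, 0.0326, 0.1978]
tool_rot: [-0.0, 0.37, 0.929, -0.001]
contact_force: [-4.6, 0.6, 5.3]
gripper_width: 0.126
grasp_force: 60.8
136.52431962258393 [0.10634025 0.58898291 0.16287961]
```

To row units: 0.157 rad is 0.025.

```bash
echo '[[0, 0, 0, 0, 0, 0, 0.025], [0, 0, 0, 0, 0, 0, 0.025], [0, 0, 0, 0, 0, 0, 0.025], [0, 0, 0, 0, 0, 0, 0.025], [0, 0, 0, 0, 0, 0, 0.025]]' | python3 shift.py;  echo '[[0, 0, 0, 0, 0, 0, 0], [0, 0, 0, 0, 0, 0, 0]]' | python3 shift.py; echo '[[0, 0, 0, 0, 0, 0, 0.025], [0, 0, 0, 0, 0, 0, 0.025], [0, 0, 0, 0, 0, 0, 0.025], [0, 0, 0, 0, 0, 0, 0.025], [0, 0, 0, 0, 0, 0, 0.025]]' | python3 shift.py;  echo '[[0, 0, 0, 0, 0, 0, 0], [0, 0, 0, 0, 0, 0, 0]]' | python3 shift.py
python3 - <<'E'
from h import *
s=manip.state();T=rot(s["tool_rot"]);print(np.degrees(np.arctan2(T[1,0],T[0,0])),s["ft_torque"])
E
```

```text
time: 22.7
tool_pos: [0.511, 0.0322, 0.1978]
tool_rot: [-0.001, 0.699, 0.715, -0.002]
contact_force: [-10.5, -3.0, 8.8]
gripper_width: 0.12
grasp_force: 61.3
time: 22.95
tool_pos: [0.511, 0.0321, 0.1978]
tool_rot: [-0.001, 0.698, 0.717, -0.002]
contact_force: [-9.7, -2.4, 7.9]
gripper_width: 0.124
grasp_force: 61.2
time: 23.58
tool_pos: [0.5098, 0.0326, 0.1978]
tool_rot: [-0.001, 0.92, 0.393, -0.004]
contact_force: [-15.5, 1.0, 11.4]
gripper_width: 0.125
grasp_force: 61.8
time: 23.82
tool_pos: [0.5098, 0.0325, 0.1978]
tool_rot: [-0.001, 0.919, 0.395, -0.004]
contact_force: [-14.5, -0.3, 11.1]
gripper_width: 0.122
grasp_force: 61.6
46.58117617915625 [0.03275159 2.07113423 0.11554078]
```

135.1° turned. Release, rise and check.

To row units: -0.04 m is -0.64, -0.02 m is -0.32.

```bash
echo '[[1, 0, 0, 0, 0, 0, 0], [1, 0, 0, 0, 0, 0, 0], [1, 0, 0, 0, 0, 0, 0], [1, 0, 0, 0, 0, 0, 0], [1, 0, 0, 0, 0, 0, 0]]' | python3 shift.py; echo '[[1, 0, 0, -0.32, 0, 0, 0], [1, 0, 0, -0.64, 0, 0, 0], [1, 0, 0, -0.64, 0, 0, 0], [1, 0, 0, 0, 0, 0, 0], [1, 0, 0, 0, 0, 0, 0]]' | python3 shift.py
python3 - <<'E'
from h import *
P=manip.camera_params("wrist");im=manip.grab_frame("wrist");cv2.imwrite("pics/w7.png",im[:,:,::-1])
c,w=big(mask(im,(0,150,80),(8,255,255),(200,100,440,300)),.217,P); r=cv2.minAreaRect(w);print("knob",r)
c,w=big(mask(im,(45,60,20),(95,255,255),(150,60,500,300)),.05,P); print("green",cv2.minEnclosingCircle(w),cv2.boundingRect(c))
h=cv2.cvtColor(im,cv2.COLOR_RGB2HSV)
for z,n in((.217,"r"),):
    m=mask(im,(0,150,80),(8,255,255),(200,100,440,300)); x,y,a,b=cv2.boundingRect(m); 
    ys,xs=np.where((h[y-4:y+b+4,x-4:x+a+4,1]<60)&(h[y-4:y+b+4,x-4:x+a+4,2]>140)); print("white",len(xs), onz(P,[[xs.mean()+x-4,ys.mean()+y-4]],.217) if len(xs) else "")
print(manip.state()["tool_pos"])
E
```

```text
time: 24.45
tool_pos: [0.5126, 0.0331, 0.197]
tool_rot: [0.0, 0.919, 0.395, -0.0]
contact_force: [0.3, -0.1, -0.1]
gripper_width: 0.999
grasp_force: 0.0
time: 25.08
tool_pos: [0.5126, 0.0331, 0.2977]
tool_rot: [0.0, 0.918, 0.395, 0.0]
contact_force: [-0.8, 0.3, -0.7]
gripper_width: 1.0
grasp_force: 0.0
knob ((0.5136579871177673, 0.03639394789934158), (0.05436260253190994, 0.011394754983484745), 47.760704040527344)
green ((0.7053652405738831, 0.021574674174189568), 0.026737619191408157) (439, 60, 43, 38)
white 48 [[0.49826311 0.01966031 0.217     ]]
[0.51217334 0.03314559 0.296588  ]
```

```bash
python3 -c "
from plant import manip
print(manip.job_done())"
```

```text
the job is handed in; nothing more can be done
None
```

The pot is under the spout, pushed home against the stop, and the knob is turned clockwise three clicks (135.1° measured, resting in its click). I handed the job in at about 25 s; I could not see the balls in the pot, so the three drops are inferred from the clicks, and I did not re-image the oil can or mug, which the arm was kept clear of.

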